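# Load a practice jaw block in the bench clamp and lock its index lever

## Robot

A 6-joint arm with a two-finger parallel gripper is mounted at the origin on the work surface. World frame = base frame: x ahead of the robot, y to its left, z up, the work surface at z = 0. Lengths are in mm, angles in rad, forces in N, time in s.
With the tool pointing down it reaches from about 350 to 975 mm from the base axis. Payload 7.1 kg.
Tool frame: the origin (TCP) lies on the front face of the gripper's body, between the roots of the fingers; the fingertips stand 80 mm ahead of it and the grasp point (between the pads) lies 61 mm ahead of it (env.tips_ahead is the distance from the TCP to the fingertips, in mm); z points along the fingers, y is the line along which they close (so a half turn about z gives the same grasp; the last joint's range is limited). The gripper opens to 88 mm and grips with 3 to 60 N. Pads are 20 mm wide; open, the fingers measure 115 mm over their backs; the gripper's body (75 mm by 178 mm) begins 61 mm behind the grasp point.
Start: joints at [-0.019, 0.423, 1.63, -0, 1.089, -0.019], TCP at [624.984, 0.026, 302.675] pointing down, gripper open.
Joint ranges: [-3, 3], [-0.9, 2.11], [0.09, 2.58], [-1.31, 4.45], [0.11, 2.69], [-2.54, 2.54]. Speed limits (rad/s): [2.39, 2.39, 3.01, 3.14, 3.14, 3.14].

## Interface

Orientations are given as a unit quaternion [x, y, z, w].
In Python, from station import env, set_gripper, viewer, workorder gives the robot as it stands. Calls block until the motion is done:
- env.reach(position, orientation): joint-space move of the TCP to a pose.
- env.move_l(position, rot=None, rate=150, f_stop=None): straight line of the TCP; rot=None keeps the orientation; rate is the mean speed in mm/s. With f_stop (N) it stops when the force on the tool has changed by that much, and returns True; else False.
- env.move_joints(angles): joint-space move.
- set_gripper(opening): finger opening in mm; the grip force is fixed at half the most; returns when the fingers have stopped.
- env.hold(seconds).
- env.ik(position, orientation): joint angles nearest the present ones, or None.
- env.read_state(): the state.
- viewer.camera(name): name is "scene" or "side" or "wrist"; returns the picture (384x512x3 uint8, blue, green, red); there is no depth.
- viewer.camera_params(name): a dict with "fx", "fy", "cx", "cy" (pixels), "pose" (4x4, takes a point from camera to world coordinates); the wrist camera has in their place "tool_from_camera" (4x4, takes a point from camera to tool coordinates, whose origin is the TCP and whose axes are the flange's). Camera axes: x right, y up, looking along -z (the intrinsics and any distortion apply to the point x, -y, -z); pixel columns grow to the right and rows downward; lengths in mm; the calibration is good to about 2 mm. The wrist camera is an equidistant fisheye: a pixel r from the principal point sees the ray r / f radians off the axis. A picture is of the moment at which its call begins: read the wrist's pose just before it. camera_params takes no time and is no camera call.
A pose or a line that the arm cannot do raises env.IKError and nothing moves.
- workorder.sign_off(): hands the job in; it is judged then, once.
The state is a dict: "time_s": time; "qpos": joint angles; "dq": joint speeds; "tau": joint torques, N m; "tool_pos": TCP position; "orientation": TCP orientation; "force": force on the tool from outside, world axes, zero at the start; "wrist_torque": the same for the moment, N m; "width": finger opening in mm; "grip_force": force on a finger pad.
Only numpy, scipy, OpenCV 4.12 (cv2) and the standard library are available. Lean on these libraries where they do the work, as an engineer would, in place of code of your own. Each camera call takes 0.05 s, during which the arm holds its last target. There are 200 camera calls.

## Task

Take the practice jaw block out of its stand, put it down on the rubber mat and let go so that you can take it again the other way, then lay it squarely on the clamp's bed, teeth up, between the stop and the jaw. Then, with the block loaded, lift the lever's spring knob, swing the lever round and let the pin drop fully home in the notch marked by the tall stud (feel for the notch: the stud is only roughly across from it). Leave the small things lying about where they are.

Things in the scene. Friction and masses are not known exactly. Their poses are not given: they have to be found in the camera images.
- block: Plaster practice jaw block: plate 60 x 46 x 18 mm, a horseshoe of teeth 8 mm high on one face; about 120 g. Starts standing on end in the stand. Origin: centre of the 46 x 18 end it stands on; own z along the 60 mm length (up while standing), y across the 46 mm width, x out of the toothed face (plate x -9 to 9, teeth to 17 mm over y -18..18, z 10..52).
- block_mid (a point): Centre of the block's plate (30 mm along z from the origin, 9 mm from either face).
- rack: White stand whose one slot holds the block on end: only its broad faces can be pinched from above. Origin: centre of its underside, foot 90 x 75 mm. Slot floor 5 mm up; walls 22 mm high before both broad faces, cheeks 68 mm high at the narrow sides (49 mm apart). Draw the block straight up, about 65 mm.
- mat: Grey rubber mat 110 x 110 x 2 mm, fixed, on the bench between the stand and the clamp; origin at the centre of its underside, top at 2 mm.
- clamp: Grey cast bench clamp, fixed. Origin on the bench. Own x points away from the robot at yaw 0, y to the left. It carries the bed (left) and the lever's pivot and index sector (right). Nothing on it is higher than 94 mm at rest.
- bed (a point): Centre of the bed's top face, 40 mm above the bench, axes like the clamp's. The bed is 46 wide (y), like the block; lengthwise (clamp x) the block lies between a fixed stop at +35 mm and a sliding jaw at -35 mm, both 12 mm high. The jaw creeps in as the lever swings, by at most 7 mm.
- pivot (a point): Lever pivot: vertical axis, on the clamp, at clamp x +50, y -50 mm.
- lever (a joint): Lever angle about the vertical pivot, rad. At 0 it points along the clamp's -x; grows counter-clockwise from above, to 1.95. Starts at 0 to 0.25, its 8 mm pin in a wide pocket that ends at 0.33. Then come a flat steel sector and in it three notches 0.48 apart, 11 mm wide, 7 mm deep. Arm top 54 mm above the bench.
- plunger (a joint): Height of the knob and pin, m: 0 = fully down (in pocket or notch), 0.007 = pin resting on top of the sector, 0.017 = lifted fully. A spring of about 5 to 8 N pushes it down.
- knob (a point): Middle of the upright brass round knob (28 mm diameter, 30 mm high) on the spring pin at the lever's end, 110 mm from the pivot; 79 mm above the bench when down; it rises with the pin.
- stud_tall: The mark: tall steel stud, 8 mm diameter, 24 mm high, on the sector's outer rim (36 mm above the bench), about 145 mm from the pivot, roughly across from (within 9 mm of) the notch wanted. Origin: centre of its foot. It may be at any of the three notches.
- stud_low1: Low steel button, 10 mm diameter, 6 mm high, across from another notch.
- stud_low2: The same, across from the third notch.
- vial_a: Small jar with a lid, 28 mm diameter, 60 high, origin under its centre; leave it.
- vial_b: Another such jar; leave it.
- cap_a: White loose cap, 36 mm diameter, 20 high; leave it.
- cap_b: Another such cap; leave it.
- ratchet: Steel wrench lying flat, 120 mm long along its x; leave it.
- driver: Dark hand driver lying flat, 140 mm long along its x; leave it.
Things that resemble listed ones, but are neither listed nor needed, are in the scene too. What is shaped like the block but orange or purple is not meant. There is more than one size of the mat; the one meant has the size given above.

How it is judged (in metres and radians):
On the way, in this order (a step that is already met when the one before it is completed fails the run):
1. the block rests on the rubber mat, let go (contact force between block and mat above 0.2 N and contact force between the fingers and block below 0.1 N), for 0.2 s.
2. the block lies on the clamp's bed, teeth up, let go, with the lever still in the open pocket (angle between block's own x axis and vertical below 0.12 rad and y of block_mid in the frame of bed between -0.008 and 0.008 m and x of block_mid in the frame of bed between -0.01 and 0.01 m and z of block_mid in the frame of bed between 0.005 and 0.013 m and angle between the z axis of block and the x axis of clamp, either way round below 0.17 rad and contact force between the fingers and block below 0.1 N and value of joint lever below 0.34 rad), for 0.2 s.
3. the lever's pin is down in the notch marked by the tall stud (value of joint plunger below 0.003 m and horizontal distance between knob and stud_tall below 0.05 m), for 0.2 s.
At the end, for the whole second after the job is handed in: Block let go, at rest on the bed, teeth up (0.12 rad), its middle within 10 mm of the bed's middle lengthwise and 8 mm across, square within 0.17 rad; lever still, its pin down (within 3 mm of fully) in the notch by the tall stud (knob axis within 50 mm of the stud, horizontally) (all of step 3 and angle between block's own x axis and vertical below 0.12 rad and y of block_mid in the frame of bed between -0.008 and 0.008 m and x of block_mid in the frame of bed between -0.01 and 0.01 m and z of block_mid in the frame of bed between 0.005 and 0.013 m and angle between the z axis of block and the x axis of clamp, either way round below 0.17 rad and contact force between the fingers and block below 0.1 N and linear speed of block below 0.02 m/s and velocity of joint lever below 0.05 rad/s); the robot touches nothing.
It fails at once if one of the two jars, two caps, the wrench or the driver was moved by more than 30 mm (distance of any of vial_a, vial_b, cap_a, cap_b, ratchet, driver from where it was at the start of the episode above 0.03 m).
It also fails if it takes over 72 s, if anything falls off the work surface, if the arm or the gripper's body presses on something with over 40 N, if the wrist force passes 120 N, or if a joint passes its speed limit or range.

## Working session

There is one attempt and no reset: what is moved stays moved. The work goes in short steps, each a Python script; the robot and the scene stay as the last script left them, time stands still between calls to the robot, and variables do not carry over. Pictures are saved under pics/ and viewed, at most 10 in all, crops included, and the job is handed in when it is done.

```bash
ls; mkdir -p pics; python3 - <<'E'
from station import env, set_gripper, viewer, workorder
import cv2, numpy as np
s=env.read_state();print(s)
a=viewer.camera("scene");b=viewer.camera("side");
np.set_printoptions(precision=4,suppress=True)
for n in("scene","side","wrist"):print(n,viewer.camera_params(n))
cv2.imwrite("pics/scene0.png",a);cv2.imwrite("pics/side0.png",b);cv2.imwrite("pics/wrist0.png",viewer.camera("wrist"))
E
```

```text
pics
{'time_s': 0.0, 'qpos': array([-1.90331443e-02,  4.23786589e-01,  1.63071673e+00, -2.71782807e-05,
        1.08860028e+00, -1.89983807e-02]), 'dq': array([-0.00033507, -0.00045275,  0.00074093,  0.00030579, -0.00062159,
        0.00080005]), 'tau': array([ 1.28069914e-03, -5.44622147e+01, -2.73670936e+01,  6.42951974e-02,
        2.27214623e-02, -1.51321510e-04]), 'tool_pos': array([6.24549833e+02, 8.04240851e-03, 3.01924982e+02]), 'orientation': array([ 7.07114408e-01,  7.07098751e-01, -5.32613932e-04, -5.35912189e-04]), 'force': array([-0.4038227 ,  0.83261259,  0.67491417]), 'wrist_torque': array([ 0.02050019,  0.06334416, -0.0068849 ]), 'grip_force': 0.0, 'width': 88.08298892368464}
scene {'fx': 492.9340574277678, 'fy': 492.9340574277678, 'cx': 248.16330675265678, 'cy': 192.56734763260235, 'pose': array([[  -0.5805,   -0.6995,    0.4168, 1108.0189],
       [   0.8143,   -0.4977,    0.2987,  370.8938],
       [  -0.0015,    0.5128,    0.8585, 1259.5841],
       [   0.    ,    0.    ,    0.    ,    1.    ]])}
side {'fx': 458.00790097461413, 'fy': 458.00790097461413, 'cx': 263.3161448232374, 'cy': 189.7664122610497, 'pose': array([[   0.8928,    0.2523,   -0.3731,   73.3067],
       [  -0.4498,    0.4583,   -0.7666, -939.0856],
       [  -0.0224,    0.8522,    0.5227,  696.852 ],
       [   0.    ,    0.    ,    0.    ,    1.    ]])}
wrist {'fx': 297.3186396354542, 'fy': 297.3186396354542, 'cx': 257.28683189421446, 'cy': 188.93024293060733, 'tool_from_camera': array([[ -0.0011,   0.9591,   0.2831,  78.0275],
       [  1.    ,   0.001 ,   0.0008,   0.0219],
       [  0.0005,   0.2831,  -0.9591, -80.874 ],
       [  0.    ,   0.    ,   0.    ,   1.    ]])}
```

View pics/scene0.png

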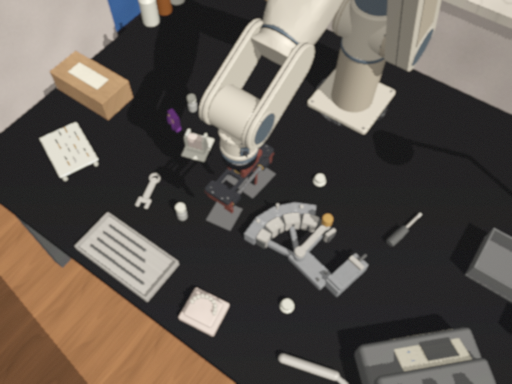

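View pics/side0.png

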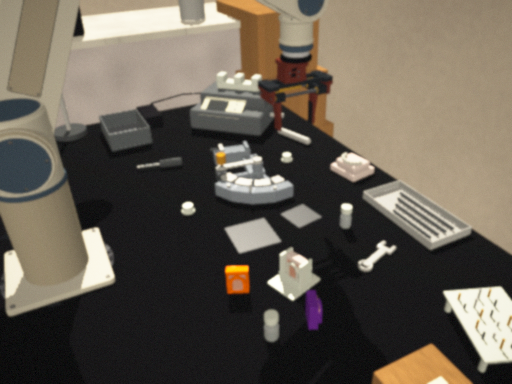

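View pics/wrist0.png

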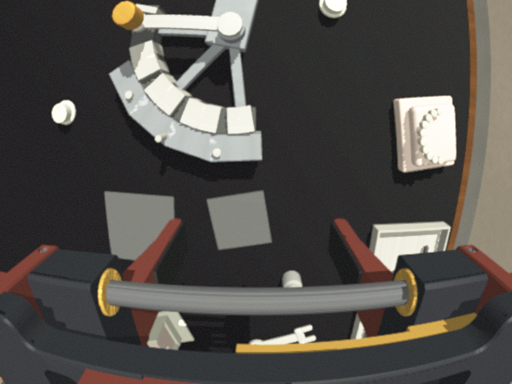

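```bash
cat > h.py <<'E'
from station import env, set_gripper, viewer, workorder
import cv2, numpy as np, pickle
from scipy.spatial.transform import Rotation as R
np.set_printoptions(precision=1,suppress=True)
def snap(n,f=None):
    s=env.read_state();p=dict(viewer.camera_params(n))
    if n=="wrist":
        T=np.eye(4);T[:3,:3]=R.from_quat(s["orientation"]).as_matrix();T[:3,3]=s["tool_pos"]
        p["pose"]=T@p["tool_from_camera"]
    p["fish"]=n=="wrist";p["img"]=viewer.camera(n)
    if f: cv2.imwrite(f"pics/{f}.png",p["img"]);pickle.dump(p,open(f"pics/{f}.pkl","wb"))
    return p
def load(f): return pickle.load(open(f"pics/{f}.pkl","rb"))
def ray(p,uv):
    x=(uv[0]-p["cx"])/p["fx"];y=(uv[1]-p["cy"])/p["fy"]
    if p["fish"]:
        r=np.hypot(x,y)+1e-9;d=np.array([x/r*np.sin(r),-y/r*np.sin(r),-np.cos(r)])
    else: d=np.array([x,-y,-1.])
    d=p["pose"][:3,:3]@d;return p["pose"][:3,3],d/np.linalg.norm(d)
def onz(p,uv,z):
    o,d=ray(p,uv);return o+d*(z-o[2])/d[2]
def tri(*pv):
    A=0;b=0
    for p,uv in pv:
        o,d=ray(p,uv);M=np.eye(3)-np.outer(d,d);A=A+M;b=b+M@o
    X=np.linalg.solve(A,b)
    err=[np.linalg.norm(np.cross(ray(p,uv)[1],X-ray(p,uv)[0])) for p,uv in pv]
    return X,max(err)
def proj(p,X):
    c=p["pose"][:3,:3].T@(np.asarray(X,float)-p["pose"][:3,3]);x,y,z=c[0],-c[1],-c[2]
    if p["fish"]:
        r=np.hypot(x,y)+1e-9;t=np.arctan2(r,z);x,y=x/r*t,y/r*t
    else:x,y=x/z,y/z
    return np.array([p["cx"]+p["fx"]*x,p["cy"]+p["fy"]*y])
def down(yaw):
    "tool down, closing line (tool y) along world yaw (rad from x), tool x 90 deg CCW of it at yaw 0"
    c,s=np.cos(yaw),np.sin(yaw)
    return R.from_matrix(np.array([[-s,c,0],[c,s,0],[0,0,-1]]).T.T).as_quat()
E
python3 - <<'E'
from h import *
P={n:dict(viewer.camera_params(n),fish=False) for n in("scene","side")}
T=lambda a,b:print(*tri((P["scene"],a),(P["side"],b)))
print("rack",onz(P["scene"],(198,147),5),"block",end=' ');T((197,140),(295,262))
print("mat small/large sc",onz(P["scene"],(225,214),2),onz(P["scene"],(258,180),2),"side",onz(P["side"],(301,215),2),onz(P["side"],(253,235),2))
print("bed",onz(P["scene"],(346,272),45));print("knob",end=' ');T((327,220),(221,158))
print("vials",onz(P["scene"],(192,106),0),onz(P["scene"],(181,215),0))
print("wrench",onz(P["scene"],(148,190),5),"purple",onz(P["scene"],(174,121),5),"orange",onz(P["side"],(238,285),10))
print(R.from_quat(down(0)).as_matrix(),env.read_state()["orientation"])
for pos in([620,250,330],[640,-60,330],[640,-200,330],[600,-330,330]):
  for y in(0,np.pi/2,-np.pi/2,np.pi):
    q=env.ik(pos,down(y));print(pos,round(y,1),q is not None)
E
```

```text
rack [ 454.6 -290.6    5. ] block [ 460.3 -286.6   49.8] 1.4357987512062595
mat small/large sc [595.3 -79.4   2. ] [444.4 -68.1   2. ] side [599.4 -82.7   2. ] [ 449.3 -100.9    2. ]
bed [567.1 297.5  45. ]
knob [483.9 183.3  80.8] 1.1671011229556345
vials [ 331.8 -414.3    0. ] [ 671.1 -182.     0. ]
wrench [ 664.5 -313.6    5. ] purple [ 418.2 -419.     5. ] orange [ 340.  -254.7   10. ]
[[ 0.  1.  0.]
 [ 1.  0.  0.]
 [ 0.  0. -1.]] [ 0.7  0.7 -0.  -0. ]
[620, 250, 330] 0 True
[620, 250, 330] 1.6 True
[620, 250, 330] -1.6 True
[620, 250, 330] 3.1 False
[640, -60, 330] 0 True
[640, -60, 330] 1.6 True
[640, -60, 330] -1.6 True
[640, -60, 330] 3.1 False
[640, -200, 330] 0 True
[640, -200, 330] 1.6 True
[640, -200, 330] -1.6 True
[640, -200, 330] 3.1 False
[600, -330, 330] 0 True
[600, -330, 330] 1.6 True
[600, -330, 330] -1.6 True
[600, -330, 330] 3.1 False
```

```bash
python3 - <<'E'
from h import *
env.reach([600,130,330],down(0));snap("wrist","A1")
env.reach([520,250,330],down(0));snap("wrist","A2")
env.reach([510,-290,330],down(0));snap("wrist","B1");snap("scene","sceneB")
env.reach([430,-340,330],down(0));snap("wrist","B2");snap("side","sideB")
print(env.read_state()["time_s"])
E
python3 -c "
import cv2
for a,b,o in(('A1','A2','A'),('B1','B2','B')):
  I=[cv2.imread(f'pics/{n}.png')[:290] for n in(a,b)];cv2.imwrite(f'pics/{o}.png',cv2.resize(cv2.vconcat(I),None,fx=1.03,fy=1.03))"
```

```text
4.1
```

View pics/A.png

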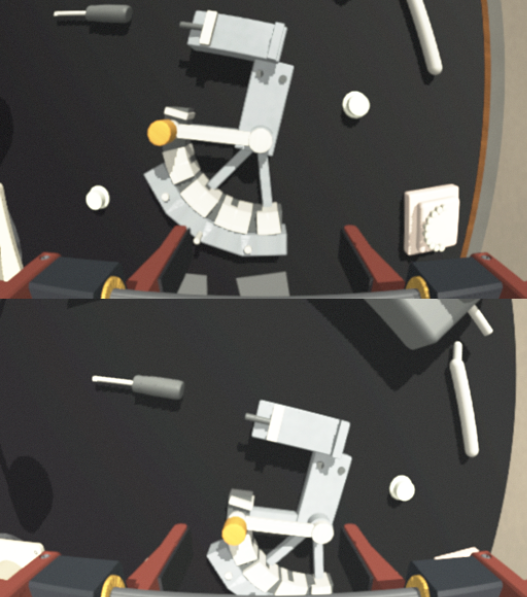

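View pics/B.png

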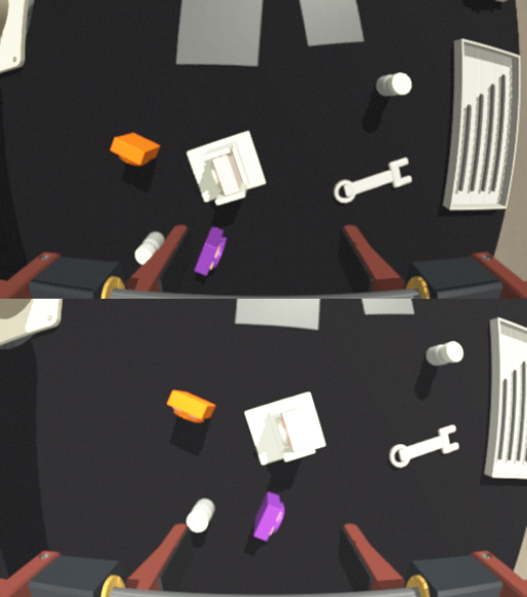

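```bash
python3 - <<'E'
import cv2
t=[("B1",165,115,4),("B2",225,80,4),("A1",180,5,4),("A1",130,135,2.7)]
I=[]
for n,x,y,s in t:
  c=cv2.imread(f"pics/{n}.png")[y:y+int(300/s),x:x+int(400/s)]
  I.append(cv2.resize(c,(400,300),interpolation=cv2.INTER_CUBIC))
cv2.imwrite("pics/C.png",cv2.vconcat([cv2.hconcat(I[:2]),cv2.hconcat(I[2:])]))
E
```

```text
(no output)
```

View pics/C.png

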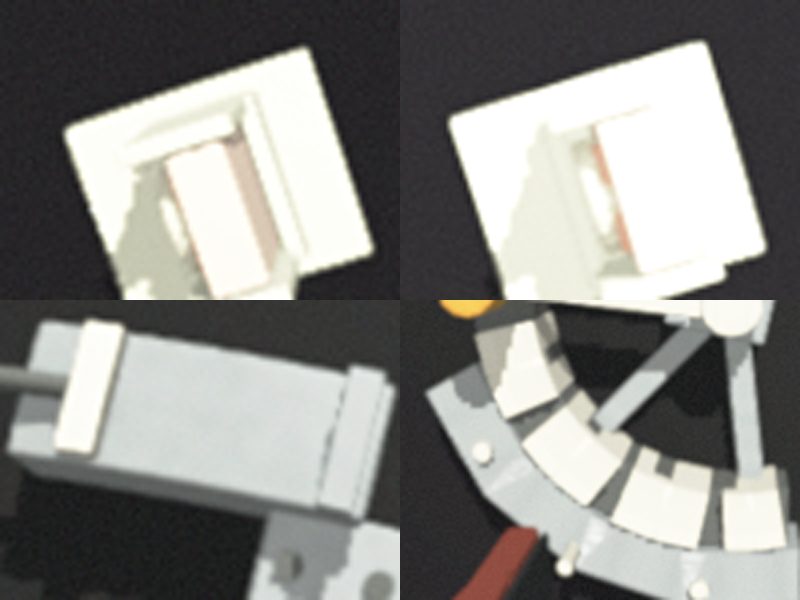

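```bash
cat > m.py <<'E'
from h import *
def c(n,t): # foot polygon via threshold
    p=load(n);return p
B1,B2,A1,A2=map(load,("B1","B2","A1","A2"))
b1=lambda x,y:(165+x/4,115+y/4)
b2=lambda x,y:(225+(x-400)/4,80+y/4)
a1=lambda x,y:(180+x/4,5+(y-300)/4)
a1s=lambda x,y:(130+(x-400)/2.7,135+(y-300)/2.7)
u=lambda x,y:(x/1.03,y/1.03); v=lambda x,y:(x/1.03,(y/1.03)-290)
E
python3 - <<'E'
from m import *
print("block edge",*tri((B1,b1(165,158)),(B2,b2(597,125))),*tri((B1,b1(210,298)),(B2,b2(640,272))))
q=[onz(B1,b1(*t),65) for t in((165,158),(232,142),(272,285),(210,298))];print(np.array(q),np.mean(q,0))
for a,b in((0,3),(1,2)):d=q[b]-q[a];print(np.linalg.norm(d),np.degrees(np.arctan2(d[1],d[0])))
# rack foot & mats
def quad(p,lo,hi,roi,z):
    g=cv2.cvtColor(p["img"],cv2.COLOR_BGR2GRAY);m=cv2.inRange(g,lo,hi)
    k=np.zeros_like(m);x0,y0,x1,y1=roi;k[y0:y1,x0:x1]=m[y0:y1,x0:x1]
    k=cv2.morphologyEx(k,cv2.MORPH_OPEN,np.ones((3,3)))
    C=max(cv2.findContours(k,0,1)[0],key=cv2.contourArea)
    w=np.array([onz(p,t[0],z)[:2] for t in C],np.float32)
    return cv2.minAreaRect(w)
print("foot B1",quad(B1,90,255,(165,115,270,225),3),"B2",quad(B2,90,255,(225,80,330,170),3))
w=dict(viewer.camera_params("wrist"));W0=load("A1").copy();W0["img"]=cv2.imread("pics/wrist0.png")
T=np.eye(4);T[:3,:3]=R.from_quat([.7071144,.7070988,-.0005326,-.0005359]).as_matrix();T[:3,3]=[624.55,0,301.92];W0["pose"]=T@w["tool_from_camera"]
pickle.dump(W0,open("pics/W0.pkl","wb"))
print("mat L",quad(W0,60,200,(90,180,180,262),2));print("mat R",quad(W0,60,200,(200,180,280,262),2))
print("knob",*tri((A1,u(162,132)),(A2,v(234,531))),*tri((A1,u(162,132)),(W0,(127,14))))
print("pivot",*tri((A1,u(260,140)),(A2,v(320,530))))
# bed: stop & jaw tops
for nm,t in (("jaw inner far",(124,322)),("jaw inner near",(97,455)),("stop inner far",(348,367)),("stop inner near",(320,505)),("stop outer far",(385,373))):print(nm,onz(A1,a1(*t),52))
for nm,t in (("bedfar jaw",(127,325)),("bed far stop",(347,365)),("near jaw",(97,455)),("near stop",(318,505))):print(nm,onz(A1,a1(*t),40))
for t,z in (((482,452),40),((568,565),37),((575,545),60),((699,590),40)):print("stud",onz(A1,a1s(*t),z))
print("tallstud", [onz(W0,t,z) for t,z in (((158,140),36),)])
E
```

```text
block edge [ 449.3 -270.9   63.5] 0.14947059593513312 [ 461.9 -313.7   66.7] 0.25602443469199726
[[ 449.5 -270.6   65. ]
 [ 469.7 -266.    65. ]
 [ 480.7 -309.9   65. ]
 [ 461.6 -314.    65. ]] [ 465.4 -290.1   65. ]
45.08037112007712 -74.40396124679705
45.24003544541875 -75.92845890254483
foot B1 ((457.64105224609375, -296.9690246582031), (93.26852416992188, 88.38099670410156), 17.52655601501465) B2 ((457.3172302246094, -294.7411193847656), (93.82046508789062, 83.8413314819336), 17.567405700683594)
mat L ((451.7502746582031, -96.96664428710938), (114.20887756347656, 119.32368469238281), 85.88677215576172)
mat R ((598.8088989257812, -80.76545715332031), (80.36226654052734, 80.8256607055664), 9.40187931060791)
knob [484.2 183.3  80. ] 0.34840193408979603 [485.7 183.8  83.7] 0.03062785446404845
pivot [593.3 167.9  42.7] 0.30014392979618376
jaw inner far [543.8 326.2  52. ]
jaw inner near [536.1 283.3  52. ]
stop inner far [611.1 309.7  52. ]
stop inner near [602.7 265.9  52. ]
stop outer far [622.1 307.9  52. ]
bedfar jaw [542.9 329.   40. ]
bed far stop [611.1 313.7  40. ]
near jaw [534.  285.8  40. ]
near stop [602.2 267.8  40. ]
stud [468.5  95.4  40. ]
stud [508.1  33.   37. ]
stud [518.1  54.6  60. ]
stud [576.6  21.2  40. ]
tallstud [array([503.4,  37.7,  36. ])]
```

```bash
python3 - <<'E'
from h import *
yw=np.radians(16.5);c,s=np.cos(yw),np.sin(yw)
g=np.array([465.4-4*c,-290.1-4*s])
env.reach([*g,190],down(yw));f0=env.read_state()["force"]
print(env.move_l([*g,112],rate=120,f_stop=15))
set_gripper(10);st=env.read_state();print("w",st["width"],st["grip_force"],st["force"]-f0)
env.move_l([*g,220],rate=120)
st=env.read_state();print("w",st["width"],st["force"]-f0)
env.reach([430-4,-97,200],down(0))
snap("scene","s1");snap("side","s2")
env.move_l([426,-97,125],rate=150)
print(env.move_l([426,-97,104],rate=40,f_stop=5));print(env.read_state()["tool_pos"])
set_gripper(60);env.hold(.4);st=env.read_state();print(st["width"],st["time_s"],st["force"]-f0)
env.move_l([426,-97,240],rate=200)
env.move_l([430,-180,260],rate=200);snap("wrist","w1");snap("side","s3")
E
python3 -c "
import cv2
cv2.imwrite('pics/D.png',cv2.vconcat([cv2.imread('pics/w1.png')[:290],cv2.imread('pics/s3.png')[100:384]]))"
```

```text
False
w 25.933138028678158 29.999274015426636 [ 0.3  0.3 -0.1]
w 25.90439655232518 [ 0.2  0.2 -1.8]
True
[426.2 -97.  108. ]
60.26131810898041 10.7 [0.6 0.7 0.4]
```

View pics/D.png

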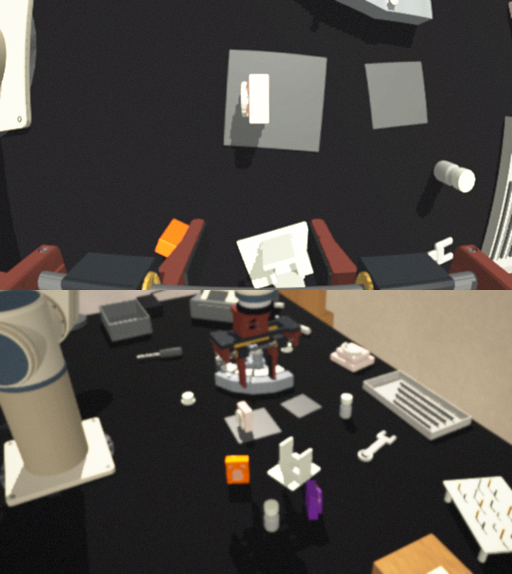

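The block stands free on the mat (wrist pixel 260,98), teeth towards the robot. I'll tip it onto its back.

```bash
python3 - <<'E'
from h import *
set_gripper(0)
env.reach([375,-97,180],down(0))
env.move_l([375,-97,131],rate=150)
print(env.move_l([432,-97,131],rate=50,f_stop=10),env.read_state()["tool_pos"])
env.hold(.3)
env.move_l([400,-97,200],rate=200)
env.reach([470,-150,280],down(0));snap("wrist","w2");snap("scene","s4")
env.reach([560,-90,280],down(0));snap("wrist","w3")
print(env.read_state()["time_s"])
E
python3 -c "
import cv2
r=lambda n:cv2.imread(f'pics/{n}.png')[0:290]
cv2.imwrite('pics/E.png',cv2.vconcat([r('w2'),r('w3')]))"
```

```text
False [431.6 -96.9 130.9]
17.5583
```

View pics/E.png

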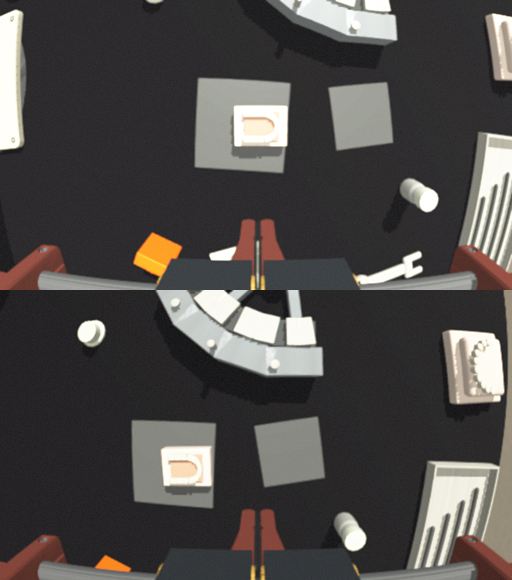

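```bash
python3 - <<'E'
from h import *
for n in("w2","w3"):
    p=load(n);I=p["img"].astype(int);k=((I[...,2]>150)&(I[...,2]-I[...,0]>3)).astype(np.uint8)*255
    m=np.zeros_like(k);x0,y0=(215,90) if n=="w2" else (145,140);m[y0:y0+75,x0:x0+85]=k[y0:y0+75,x0:x0+85]
    m=cv2.morphologyEx(m,cv2.MORPH_CLOSE,np.ones((5,5)));C=max(cv2.findContours(m,0,1)[0],key=cv2.contourArea)
    for z in(20,):
        r=cv2.minAreaRect(np.array([onz(p,t[0],z)[:2] for t in C],np.float32));print(n,z,r)
    globals()[n+"c"]=(p,cv2.minAreaRect(C)[0])
print(tri(w2c,w3c))
env.reach([575,225,220],down(0));snap("wrist","D1")
env.reach([545,265,220],down(0));snap("wrist","D2")
print(env.read_state()["time_s"])
I=[cv2.resize(cv2.imread(f"pics/{n}.png")[y:y+150,x:x+200],None,fx=2,fy=2,interpolation=2) for n,x,y in(("D1",130,0),("D2",160,60))]
J=cv2.resize(cv2.imread("pics/D1.png")[110:260,100:300],None,fx=2,fy=2,interpolation=2);K=cv2.resize(cv2.imread("pics/w3.png")[0:100,130:330],None,fx=2,fy=3,interpolation=2)
cv2.imwrite("pics/F.png",cv2.vconcat([cv2.hconcat(I),cv2.hconcat([J,K])]))
E
```

```text
w2 20 ((460.54443359375, -98.03865814208984), (86.14386749267578, 83.56509399414062), 89.52022552490234)
w3 20 ((472.665771484375, -94.4736557006836), (50.51029586791992, 64.5219497680664), 89.17037200927734)
(array([ 461.5, -102.4,  -19.5]), np.float64(1.79467230776596))
19.1917
```

View pics/F.png

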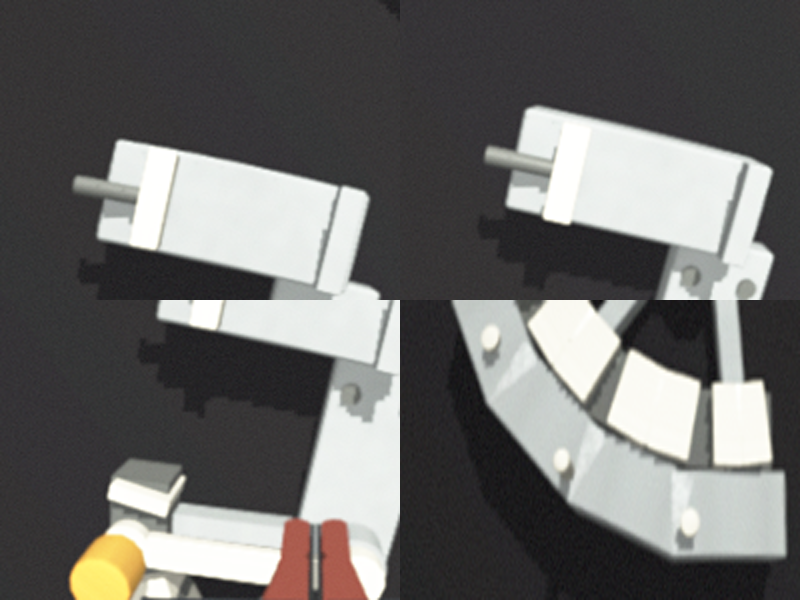

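```bash
python3 - <<'E'
from h import *
D1,D2=load("D1"),load("D2")
a=lambda x,y:(D1,(130+x/2,y/2)); b=lambda x,y:(D2,(160+(x-400)/2,60+y/2))
for n,p,q in(("jaw in far",(178,153),(592,125)),("jaw in near",(158,250),(571,223)),("jaw out far",(150,147),(563,120)),("jaw out near",(130,245),(543,220)),("stop in far",(340,187),(749,160)),("stop in near",(318,288),(727,255)),("stop out far",(368,195),(772,170))):
    print(n,*tri(a(*p),b(*q)),onz(*a(*p),52),onz(*b(*q),52))
for n,p in(("jaw far",(592,125)),("far stop",(742,157)),("near jaw",(571,223)),("near stop",(718,253))):print(n,onz(*b(*p),40))
for n,x0,y0 in(("w2",215,90),("w3",145,140)):
    p=load(n);I=p["img"].astype(int);k=(I[...,2]>190).astype(np.uint8)*255
    m=np.zeros_like(k);m[y0:y0+75,x0:x0+85]=k[y0:y0+75,x0:x0+85]
    m=cv2.morphologyEx(m,cv2.MORPH_CLOSE,np.ones((5,5)));C=max(cv2.findContours(m,0,1)[0],key=cv2.contourArea)
    print(n,cv2.boundingRect(C),cv2.minAreaRect(np.array([onz(p,t[0],20)[:2] for t in C],np.float32)))
    globals()[n+"c"]=(p,cv2.minAreaRect(C)[0])
print(tri(w2c,w3c))
E
```

```text
jaw in far [543.2 326.2  44.7] 0.5079605465786472 [543.8 325.2  52. ] [543.7 326.9  52. ]
jaw in near [534.4 284.3  49.7] 0.09459832900046623 [534.7 284.4  52. ] [534.6 284.9  52. ]
jaw out far [531.2 328.8  47.1] 0.10205571036347325 [532.  328.2  52. ] [531.6 329.1  52. ]
jaw out near [522.9 286.8  53.9] 0.25466416051933616 [522.7 286.9  52. ] [522.5 286.3  52. ]
stop in far [612.6 311.5  43.7] 0.830043466420258 [610.8 310.7  52. ] [611.1 313.   52. ]
stop in near [603.8 267.9  46.1] 1.3950949360815987 [602.1 267.8  52. ] [603.4 270.5  52. ]
stop out far [624.1 307.9  44.3] 0.0022406742155728593 [622.7 307.7  52. ] [621.8 309.   52. ]
jaw far [543.6 326.2  40. ]
far stop [610.9 312.9  40. ]
near jaw [534.1 282.1  40. ]
near stop [601.9 268.   40. ]
w2 (233, 105, 55, 42) ((471.2205810546875, -96.18855285644531), (61.291664123535156, 47.27607727050781), 0.013232197612524033)
w3 (161, 156, 51, 40) ((472.7113952636719, -94.69780731201172), (48.840171813964844, 62.34654235839844), 89.53733825683594)
(array([470.9, -96.4,  12.2]), np.float64(0.39308219964946295))
```

```bash
python3 - <<'E'
from h import *
set_gripper(70)
g=[471.6,-95.8];env.reach([*g,170],down(np.pi/2))
f0=env.read_state()["force"]
print(env.move_l([*g,84.5],rate=120,f_stop=12))
set_gripper(30);st=env.read_state();print("w",st["width"],st["grip_force"],st["force"]-f0)
env.move_l([*g,210],rate=150);print(env.read_state()["width"])
yw=np.radians(90-11.8);b=[573.5,297.4]
env.reach([*b,210],down(yw))
env.move_l([*b,135],rate=120);f0=env.read_state()["force"]
print(env.move_l([*b,119],rate=25,f_stop=5),env.read_state()["tool_pos"],env.read_state()["force"]-f0)
set_gripper(58);env.hold(.4);env.move_l([*b,220],rate=150)
env.reach([560,215,220],down(0));snap("wrist","G1");snap("scene","G2")
print(env.read_state()["time_s"])
I=cv2.resize(cv2.imread("pics/G1.png")[0:180,140:380],None,fx=3,fy=3,interpolation=2)
cv2.imwrite("pics/G.png",I)
E
```

```text
False
w 45.877438544957315 30.00127226114273 [-0.5  0.5  5.6]
45.820068766335055
True [573.5 297.5 122.7] [-0.4 -0.1  5.4]
30.2917
```

View pics/G.png

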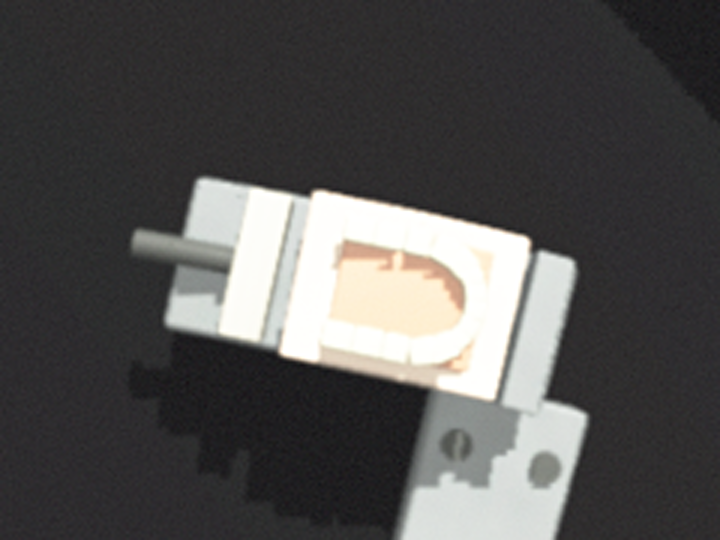

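```bash
python3 - <<'E'
from m import *
w3=load("w3");W0=load("W0");k=lambda x,y:(130+(x-400)/2,(y-300)/3)
P=np.mean([onz(A1,u(260,140),55),onz(A2,v(320,530),55)],0)[:2];print("pivot",onz(A1,u(260,140),55),onz(A2,v(320,530),55))
def pol(X):d=X[:2]-P;return X,np.hypot(*d),np.degrees(np.arctan2(d[1],d[0]))%360
print("knob",pol(np.array([484.5,183.4])))
for t in((540,415),(612,490),(712,510)):print("gapA1",*pol(onz(A1,a1s(*t),44)))
for t in((603,395),(703,425)):print("gapw3",*pol(onz(w3,k(*t),44)))
for t,z in(((490,337),42),((562,458),60),((562,458),42),((688,522),42)):print("stud w3",z,*pol(onz(w3,k(*t),z)))
for t,z in(((564,570),60),((482,452),42),((699,590),42)):print("stud A1",z,*pol(onz(A1,a1s(*t),z)))
print("tall tri",*tri((A1,a1s(564,570)),(w3,k(562,458))))
G1=load("G1");g=[onz(G1,(140+x/3,y/3),58) for x,y in((315,190),(530,240),(495,400),(282,357))];print("block",np.mean(g,0))
E
```

```text
pivot [593.7 169.4  55. ] [590.6 173.   55. ]
knob (array([484.5, 183.4]), np.float64(108.36674141595812), np.float64(173.55089853925935))
gapA1 [501.5 115.3  44. ] 106.57817682477835 211.65761240085288
gapA1 [535.1  77.3  44. ] 109.90783913881207 238.73897387116568
gapA1 [584.1  67.1  44. ] 104.44612589843605 265.55730839068883
gapw3 [531.1  67.6  44. ] 120.30464433151485 239.49699781719363
gapw3 [583.3  56.3  44. ] 115.23393700515479 265.5868112136437
stud w3 42 [468.8  95.1  42. ] 144.96282995986274 211.7012831941839
stud w3 60 [512.1  42.2  60. ] 151.85117611549683 238.17566878329407
stud w3 42 [509.3  45.4  42. ] 150.6948593011428 236.61959996429857
stud w3 42 [575.6  21.2  42. ] 150.97478962125717 263.6952790110008
stud A1 60 [511.5  41.   60. ] 153.15861956332628 238.21191305505783
stud A1 42 [469.2  96.   42. ] 144.13527882028953 211.46658319164356
stud A1 42 [576.7  22.2  42. ] 149.8178655161578 264.07484127333646
tall tri [512.2  41.9  61.9] 0.21452958749408882
block [574.2 297.3  58. ]
```

```bash
cat > arc.py <<'E'
from h import *
P=np.array([593,168.]);RAD=110
def pose(deg,z,off=0):
    a=np.radians(deg);yw=np.radians((deg+90+180)%360-180)
    return [*(P+RAD*np.array([np.cos(a),np.sin(a)])),z],down(yw)
E
python3 - <<'E'
from arc import *
p,q=pose(171.9,220);k=[484.5,183.4]
set_gripper(55);env.reach([*k,220],q);env.move_l([*k,170],rate=150);f0=env.read_state()["force"]
print("hit",env.move_l([*k,142],rate=60,f_stop=8))
set_gripper(20);st=env.read_state();print("w",st["width"],st["force"]-f0)
print(env.move_l([*k,155],rate=50));st=env.read_state();print("lift",st["width"],st["force"]-f0)
for d in np.arange(176,229.1,4.4):
    p,q=pose(d,155);env.move_l(p,q,rate=80)
    st=env.read_state();F=st["force"]-f0
    if np.hypot(*F[:2])>25: print("big",d,F);
print("at",d,st["tool_pos"],F,st["width"],st["time_s"])
snap("scene","K0")
E
```

```text
hit False
w 27.721107030148605 [-0.8  0.   1.4]
False
lift 27.112753839612825 [ 2.5 -0.6 -8.2]
at 228.80000000000007 [521.   85.8 155.1] [ 5.5  2.9 -8.1] 27.556712126279507 37.4917
```

```bash
python3 - <<'E'
from arc import *
p,q=pose(228.8,149.5);env.move_l(p,q,rate=40);st=env.read_state();print(st["force"])
set_gripper(35);env.hold(.2);f0=env.read_state()["force"]
for d in np.arange(230,247.1,1.0):
    p,q=pose(d,149);h=env.move_l(p,q,rate=25,f_stop=20)
    st=env.read_state();F=st["force"]-f0;a=np.radians(d+90);print(d,h,round(F@[np.cos(a),np.sin(a),0],1),st["tool_pos"][:2])
    if h:break
print(st["time_s"])
snap("scene","L0");snap("side","L1")
E
```

```text
[ 4.8  2.6 -7.6]
230.0 False 1.0 [522.3  83.7]
231.0 False -0.3 [523.8  82.5]
232.0 False 0.4 [525.4  81.3]
233.0 False 0.8 [526.9  80.1]
234.0 False 0.3 [528.5  78.9]
235.0 False -0.3 [530.1  77.8]
236.0 False -0.1 [531.6  76.7]
237.0 False -0.7 [533.2  75.7]
238.0 False 0.4 [534.7  74.7]
239.0 False 0.0 [536.3  73.7]
240.0 False -0.7 [538.   72.7]
241.0 False -5.4 [538.8  72.3]
242.0 False -11.4 [539.4  72.2]
243.0 False -17.4 [539.9  72.1]
244.0 False -23.5 [540.4  72. ]
245.0 False -29.4 [541.   71.9]
246.0 False -35.9 [541.4  71.9]
247.0 False -39.1 [541.6  71.4]
42.9
```

```bash
python3 - <<'E'
from arc import *
p,q=pose(238.8,149);env.move_l(p,q,rate=40);st=env.read_state();print(st["force"])
p,q=pose(238.8,230);env.move_l(p,q,rate=150)
env.reach([560,80,260],down(0));snap("wrist","M1");env.reach([500,130,260],down(0));snap("wrist","M2");snap("scene","M3")
print(env.read_state()["time_s"])
r=lambda n:cv2.imread(f'pics/{n}.png')[0:290]
cv2.imwrite('pics/M.png',cv2.vconcat([r('M1'),r('M2')]))
def c(n):
    p=load(n);h=cv2.cvtColor(p["img"],cv2.COLOR_BGR2HSV);m=cv2.inRange(h,(12,150,90),(32,255,255));m[280:]=0
    n_,_,s,ce=cv2.connectedComponentsWithStats(m);i=1+np.argmax(s[1:,4]);print(s[i],ce[i]);return p,ce[i]
print(tri(c("M1"),c("M2")))
E
```

```text
[ 0.4  1.1 -0.4]
45.3667
[217 178  30  35 793] [231.9 195.3]
[282 230   6  27 103] [284.5 242.8]
(array([530.4,  62.8,  48.2]), np.float64(2.8803775087299077))
```

View pics/M.png

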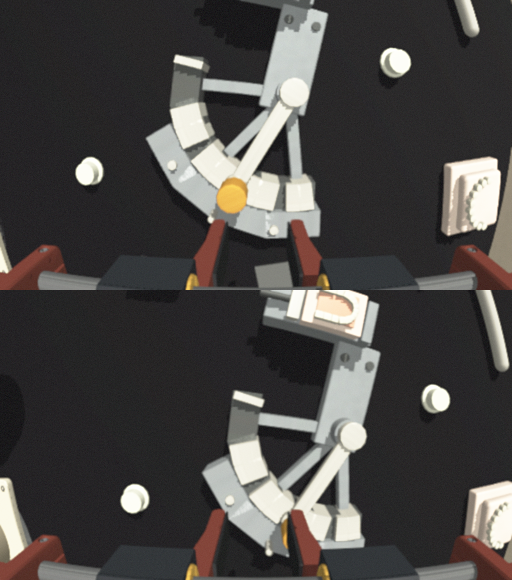

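```bash
python3 - <<'E'
from h import *
I=[]
for n,p in(("N1",[470,10,240]),("N2",[610,10,240])):
    env.reach(p,down(0));s=snap("wrist",n)
    u,v=proj(s,[535,75,90]);print(n,u,v);x,y=int(u)-33,int(v)-33;print(x,y)
    I.append(cv2.resize(s["img"][max(y,0):y+66,x:x+66],(396,396),interpolation=2))
cv2.imwrite("pics/N.png",cv2.hconcat(I));print(env.read_state()["time_s"])
E
```

```text
N1 338.55878067077253 120.54394953412867
305 87
N2 164.0624279334121 123.89514076204514
131 90
46.65
```

View pics/N.png

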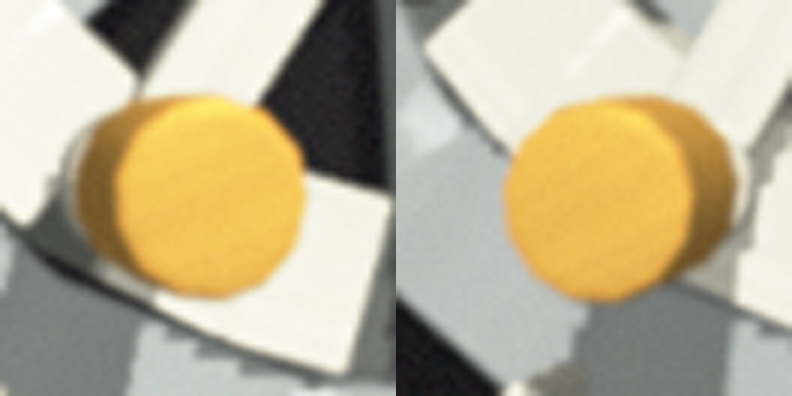

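```bash
python3 - <<'E'
from h import *
a,b=load("N1"),load("N2")
for e in(-3,0,3):print(tri((a,(305+(210+e)/6,87+196/6)),(b,(131+203/6,90+197/6))))
E
```

```text
(array([535.7,  75.8,  90.1]), np.float64(0.047315985707856015))
(array([535.9,  75.8,  90.8]), np.float64(0.04229175672957967))
(array([536.2,  75.9,  91.5]), np.float64(0.03724122456299839))
```

```bash
python3 - <<'E'
from h import *
env.reach([560,215,220],down(0));p=snap("wrist","Q")
for n in("G1","Q"):
    p=load(n);I=p["img"].astype(int);m=((I[...,2]>200)&(I[...,2]-I[...,0]>8)).astype(np.uint8)*255;m[170:]=0
    m=cv2.morphologyEx(m,cv2.MORPH_CLOSE,np.ones((5,5)));C=max(cv2.findContours(m,0,1)[0],key=cv2.contourArea)
    print(n,cv2.minAreaRect(np.array([onz(p,t[0],60)[:2] for t in C],np.float32)))
print(env.read_state()["time_s"],workorder.sign_off())
E
```

```text
G1 ((575.3057861328125, 294.70025634765625), (40.45606231689453, 53.648990631103516), 77.96302795410156)
Q ((571.5458374023438, 298.6802062988281), (22.72633934020996, 37.61857223510742), 78.23291015625)
the job is handed in; nothing more can be done
47.5583 None
```

The job is handed in at 47.6 s of the 72 s allowed: the block lies teeth up on the bed and the pin measured down in the middle notch by the tall stud, though sign-off returned no verdict, my last block check gave only a partial outline, and I viewed 12 pictures against the limit of 10.

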